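# Press a cartridge cap home in the bench clamp and file the cartridge

## Task

Take the white sample cartridge from the yellow stand, stand it in the bed of the bench clamp with its blue cap end towards either jaw, and squeeze the orange trigger again and again until the cap is pressed fully home and the trigger goes hard, so that the clamp holds the cartridge by itself when you let go. Then press the red release tab so that the jaw springs fully open, and stand the capped cartridge upright on the floor of the green rack, centred between its cheeks. Only the clamp may press the cap, never the fingers, and do not disturb the beaker, bottle and jar.

Things in the scene. Friction and masses are not known exactly. Their poses are not given: they have to be found in the camera images.
- cartridge: White plastic sample cartridge with blue end cap, loose, upright: 60 mm long (own x) with the cap out, 52 mm with it home, 40 mm wide (y), 70 mm tall, about 0.2 kg. Origin at half height, mid-length while the cap is out: white body x -30 to +10 mm, an 8 mm gap with steel rods, cap x +18 to +30 mm. With the cap home: x -30 to +22 mm.
- cap (a joint): How far the blue cap is pressed in, m: 0 out, 0.008 home, flush on the white body. It yields only to about 7 N along the cartridge's length and stays where it is left.
- stand: Yellow stand, fixed; the cartridge waits on its foot, x along the stand's x. Origin on the bench under its middle. Foot 104 x 60 x 6 mm; two upright cheeks close to the cartridge's ends, inner faces at x = +/-34 mm, 6 mm thick, 44 mm wide, top 78 mm above the bench, so it can be gripped there only by its long sides (+/-y, 40 mm apart).
- rack: Green rack, fixed, the final place. Origin on the bench under its middle. Foot 90 x 84 x 6 mm; the cartridge stands on it (6 mm above the bench) between two upright cheeks, inner faces at y = +/-24 mm, 6 mm thick, 44 mm long, top 78 mm, its length along the rack's x (either way round), so it can be held there only by its two ends.
- clamp: Bench quick clamp, fixed: black head, steel bar, orange handle and trigger. Origin on the bench under the fixed jaw's face; x points along the bar from the fixed jaw to the moving jaw, z up. Fixed jaw: face at x = 0, 44 mm wide, 14 mm thick, top 66 mm above the bench. Head behind it (x -125 to -14 mm), top 46 mm.
- bed (a point): Where the cartridge's underside goes: on the bed, the floor between the jaws, 32 mm above the bench, at clamp x = 36 mm, y = 0. The cartridge's length lies along the clamp's x. Side ribs: inner faces at y = +/-27 mm, tops 40 mm above the bench.
- pad: Grey sprung pad on the moving jaw, 40 mm wide, 28 mm tall. Origin at the centre of its face, 50 mm above the bench, at clamp x = 90 mm minus the jaw's travel. It gives 8 mm at 1.3 N/mm. The black jaw behind it tops at 66 mm.
- jaw (a joint): Travel of the moving jaw, m: 0 fully open, grows towards the fixed jaw, at most 0.0475. A ratchet with 5 mm teeth holds it (on letting go of the trigger it may fall back up to 5 mm); while the release tab is pressed a 3 to 4 N spring drives it fully open.
- trigger (a joint): Travel of the upright orange trigger, m: 0 at rest (clamp x -65 to -55 mm), 0.013 squeezed fully towards the handle; 24 mm wide, top 112 mm above the bench. A 6 to 8 N spring returns it in about 0.3 s. A full squeeze pulls the jaw about 10 mm (5 if hasty); pushing the cap takes 15 to 20 N at the trigger; when all is tight it stops short of its full travel.
- squeeze (a point): Point for squeezing: clamp x -83 mm, y 0, 90 mm above the bench. The fixed upright orange handle's far face is 15 mm behind it (x -98 to -86 mm, 24 mm wide, top 112 mm); the trigger's outer face is 28 mm before it at rest, 15 mm when fully squeezed. So 43 mm over both at rest, 30 mm squeezed. Close along the clamp's x.
- tab_top (a point): Centre of the top of the red release tab, 20 x 18 mm, on the head beside and before the trigger: clamp x -34, y +29 mm, 60 mm above the bench. It goes straight down 8 mm; 6 to 7 mm, with about 6 N, release the jaw, which needs about half a second to open; it springs back.
- beaker: Steel beaker, 64 mm wide, 85 mm tall, loose; leave alone. Origin under its base.
- reagent: Amber bottle, 56 mm wide, 130 mm tall, loose; leave alone. Origin under its base.
- jar: White jar with blue lid, 60 mm wide, 75 mm tall, loose; leave alone. Origin under its base.

How it is judged:
On the way, in this order (a step that is already met when the one before it is completed fails the run):
1. the cartridge stands in the clamp's bed between the jaws, lengthwise along the bar, let go, its cap still out (x of cartridge in the frame of clamp between 0.015 and 0.065 m and y of cartridge in the frame of clamp between -0.012 and 0.012 m and z of cartridge in the frame of clamp below 0.071 m and angle between the x axis of cartridge and the x axis of clamp, either way round below 0.3 rad and value of joint cap below 0.002 m and contact force between the fingers and cartridge below 0.2 N), for 0.2 s.
2. the clamp has pressed the cap home (within 1.5 mm) and holds the cartridge with more than 1.5 N, while the fingers touch neither (value of joint cap above 0.0065 m and contact force between pad and cartridge above 1.5 N and contact force between the fingers and cartridge below 0.2 N and contact force between the fingers and clamp below 0.2 N), for 0.2 s.
3. the jaw has been released and has sprung open to within 8 mm, the cartridge still in the bed (value of joint jaw below 0.008 m and horizontal distance between cartridge and clamp below 0.07 m and z of cartridge in the frame of clamp below 0.075 m), for 0.1 s.
At the end, for the whole second after the job is handed in: The cartridge stands upright (within 0.1 rad) and still on the floor of the green rack, between its cheeks, lengthwise along them (within 0.25 rad) and within 15 mm of the middle along their length, its cap home (within 1.5 mm); the clamp's jaw is open to within 8 mm of fully open (x of cartridge in the frame of rack between -0.015 and 0.015 m and y of cartridge in the frame of rack between -0.009 and 0.009 m and z of cartridge in the frame of rack below 0.044 m and angle between the x axis of cartridge and the x axis of rack, either way round below 0.25 rad and angle between cartridge's own z axis and vertical below 0.1 rad and value of joint cap above 0.0065 m and value of joint jaw below 0.008 m and linear speed of cartridge below 0.02 m/s); the robot touches nothing.
It fails at once if the fingers touch the cartridge while its cap is partly pressed in (the cap is to be pressed by the clamp, not by hand) (value of joint cap between 0.0025 and 0.006 m and contact force between the fingers and cartridge above 1 N).
It fails at once if the beaker, bottle or jar is moved by more than 30 mm (distance of any of beaker, reagent, jar from where it was at the start of the episode above 0.03 m).
It also fails if it takes over 69 s, if anything falls off the work surface, if the arm or the gripper's body presses on something with over 40 N, if the wrist force passes 120 N, or if a joint passes its speed limit or range.

## Robot

A 6-joint arm with a two-finger parallel gripper is mounted at the origin on the work surface. World frame = base frame: x ahead of the robot, y to its left, z up, the work surface at z = 0. Lengths are in m, angles in rad, forces in N, time in s.
With the tool pointing down it reaches from about 0.25 to 0.85 m from the base axis. Payload 12.5 kg.
Tool frame: the origin (TCP) lies midway between the tips of the shut fingers; the grasp point (between the pads) lies 19 mm behind it; y points along the fingers, z is the direction in which the jaws open and shut, and the axes are right-handed (so a half turn about y gives the same grasp; the last joint's range is limited). The gripper opens to 93 mm and grips with 3 to 60 N. Pads are 15 mm wide; open, the fingers measure 128 mm over their backs; the gripper's body (75 mm by 188 mm) begins 65 mm behind the grasp point.
Start: joints at [1.169, 0.351, 1.652, -0, 1.139, -0.085], TCP at [0.171, 0.523, 0.219] pointing down, gripper open.
Joint ranges: [-2.75, 2.75], [-0.79, 2.1], [0.01, 2.65], [-1.57, 4.71], [0.07, 3.14], [-2.87, 2.87]. Speed limits (rad/s): [2.22, 2.22, 2.79, 3.14, 3.14, 3.14].

## Interface

Orientations are given as a rotation vector (axis times angle).
In Python, from rig import readout, cams, order gives the robot as it stands. The module is installed in compiled form; this text tells all that it offers.
- The arm moves only by the tool send_rows, never from a script. Its arguments are lists of equal length, an entry for each row: "slide": the shift along the tool's x, y, z in mm, a list of three; "roll": the turn about the tool's y in rad; "gripper": the opening, from -1 (shut) to 1 (fully open), so that 0 is half open. A call has 1 to 5 rows; each row shifts and turns the commanded pose from where the row before left it, along the tool's axes as they then stand; what a row does not reach is not made up. A row lasts 1/10 s, in which the tool goes at most 50 mm and 8.59 degrees, less where a joint would pass 70% of its speed; a pose out of reach is approached as far as the arm can. A call is refused whole if a number of a shift passes 50 or a number of a turn 0.15, either way. A call with a gripper value outside its range is refused whole. The fingers move at their own pace and stop on an object; the grip force is fixed at half the most. Time passes only in rows, so rows that do not move let the fingers close. It gives the time, the measured TCP pose, the force and the opening at its end, in the units of the state.
- readout.sense(): the state, without advancing time (a new reading comes with each control period).
- cams.get_image(name): name is "scene" or "top" or "wrist"; returns a dict with "image" (420x560x3 uint8, blue, green, red), "depth" (420x560 float32, m along the optical axis (not along the pixel's ray), 0 where there is no reading), "fovy" (degrees; the focal length in pixels is half the picture's height over the tangent of half this angle, whatever the lens; pixels are square), "cx", "cy" (the principal point, pixels), "eye" and "rotation" of the camera in the world. Camera axes: x right, y down, z forward; pixel columns grow to the right and rows downward; lengths in m; the calibration is good to about 2 mm. The wrist camera is an equidistant fisheye: a pixel r from the principal point sees the ray r / f radians off the axis. A picture is of the moment at which its call begins.
- order.close_job(): hands the job in, once; it reports no verdict.
The state is a dict: "time": time; "joints": joint angles; "joint_vel": joint speeds; "joint_torque": joint torques, N m; "ee_pos": TCP position; "orientation": TCP orientation; "contact_force": force on the tool from outside, world axes, zero at the start; "ft_torque": the same for the moment, N m; "gripper_width": finger opening in m.
Only numpy, scipy, OpenCV 4.12 (cv2) and the standard library are available. Lean on these libraries where they do the work, as an engineer would, in place of code of your own. Each camera call takes 0.05 s, during which the arm holds its last target. There are 200 camera calls.

## Working session

There is one attempt and no reset: what is moved stays moved. The work goes in short steps, Python scripts to look and compute and a tool call to move; the robot and the scene stay as the last step left them, time stands still between calls to the robot, and variables do not carry over. Pictures are saved under pics/ and viewed, on a budget of 10 in all, crops included, one or two more only if the job needs it, and the job is handed in when it is done.

Besides the shell and the picture viewer there is one more tool, called after ">>>" as a command line: name --pt "numbers of a row" for each row, then --argument value for the rest. send_rows: Moves the arm, as the interface text tells. Its arguments: {"type":"object","properties":{"slide":{"type":"array","items":{"type":"array","items":{"type":"number"}}},"roll":{"type":"array","items":{"type":"number"}},"gripper":{"type":"array","items":{"type":"number"}}},"required":["slide","roll","gripper"]}

```bash
mkdir -p pics; cat > h.py <<'E'
import numpy as np, cv2
from rig import readout, cams, order
def grab(n):
    d=cams.get_image(n); np.savez('pics/%s.npz'%n,**{k:np.asarray(v) for k,v in d.items()}); return d
def load(n): return dict(np.load('pics/%s.npz'%n))
def cloud(d):
    H,W=d['depth'].shape; f=H/2/np.tan(np.radians(float(d['fovy']))/2)
    u,v=np.meshgrid(np.arange(W),np.arange(H)); z=d['depth']
    p=np.stack([(u-d['cx'])/f*z,(v-d['cy'])/f*z,z],-1)
    return p@np.asarray(d['rotation']).T+d['eye']
E
python3 - <<'E'
from h import *
s=readout.sense(); print(s)
for n in('top','scene'):
    d=grab(n); cv2.imwrite('pics/%s0.png'%n,cv2.resize(d['image'],(784,588))); print(n,d['eye'],d['rotation'],d['fovy'])
E
```

```text
{'time': 0.0, 'joints': array([ 1.16942292e+00,  3.51227204e-01,  1.65242912e+00, -6.55428797e-06,
        1.13913630e+00, -8.46157784e-02]), 'joint_vel': array([-0.00061786,  0.0008705 ,  0.0009042 , -0.00107834, -0.00062603,
        0.00013949]), 'joint_torque': array([ 2.34198822e-03, -4.97331369e+01, -2.85258526e+01,  7.00363889e-02,
        2.57522485e-02, -1.49636439e-04]), 'ee_pos': array([0.17116318, 0.52231196, 0.21810448]), 'orientation': array([-1.55763168,  0.24885348, -0.24840743]), 'contact_force': array([0.12333983, 0.57172951, 0.23046589]), 'ft_torque': array([-0.04610039, -0.0388053 , -0.03242814]), 'gripper_width': 0.09293463871500056}
top [0.42531349 0.01145334 1.0259731 ] [-2.15267593  2.11091202 -0.19668899] 52.08889154173407
scene [ 1.36783147 -0.17135331  1.11533809] [-1.98590511 -1.60556999  0.54142095] 43.11969326932921
```

View pics/top0.png

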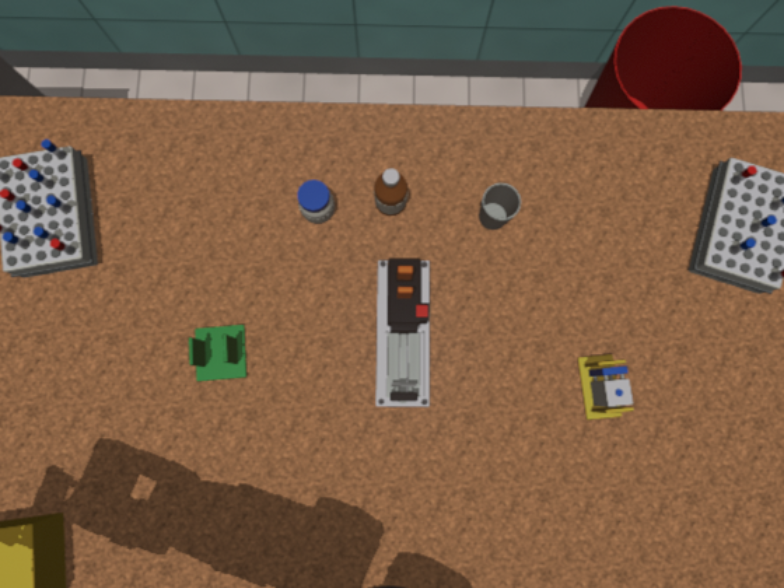

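View pics/scene0.png

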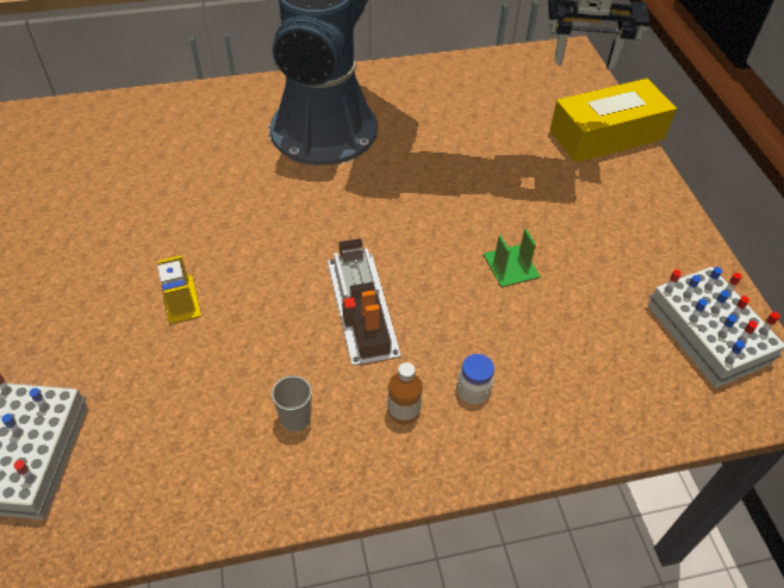

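```bash
sed -i "s/p@np.asarray(d\['rotation'\]).T/p@cv2.Rodrigues(np.asarray(d['rotation']))[0].T/" h.py
cat > m.py <<'E'
from h import *
d=load('top'); P=cloud(d); hsv=cv2.cvtColor(d['image'],cv2.COLOR_BGR2HSV); h,s,v=[hsv[...,i].astype(int) for i in range(3)]
s0=560/784
def rep(name,m,box,zr):
    x0,y0,x1,y1=[int(b*s0) for b in box]
    k=np.zeros(m.shape,bool); k[y0:y1,x0:x1]=1
    k&=m&(P[...,2]>zr[0])&(P[...,2]<zr[1])
    q=P[k]
    if len(q)<4: print(name,len(q)); return
    r=cv2.minAreaRect(q[:,:2].astype(np.float32)*1000)
    print(name,len(q),'z %.3f'%np.median(q[:,2]),'rect',np.round(r[0],1),np.round(r[1],1),round(r[2],1))
al=np.ones(h.shape,bool)
st=(570,340,645,430); rk=(180,310,255,390); cl=(365,250,440,415)
rep('stand foot',(h>20)&(h<35)&(s>150),st,(-.01,.015))
rep('stand cheeks',(h>20)&(h<35)&(s>150),st,(.07,.086))
rep('cart top all',al,st,(.068,.084))
rep('white',(s<60)&(v>100),st,(.06,.09))
rep('blue',(h>100)&(h<130)&(s>100),st,(.06,.09))
g=(h>45)&(h<85)&(s>80)
rep('rack foot',g,rk,(-.005,.015)); rep('rack top',g,rk,(.065,.09)); rep('rack all',g,rk,(-.01,.1))
o=(h>5)&(h<18)&(s>180)
rep('orange',o&(v>130),cl,(.10,.125))
rep('or tr',o,(390,282,425,305),(.10,.125));rep('or ha',o,(390,255,425,282),(.10,.125))
rep('red',((h<4)|(h>175))&(s>150),cl,(.045,.07))
rep('head',al,cl,(.038,.052)); rep('jaws',al,cl,(.06,.075)); rep('plate',al,cl,(.004,.03)); rep('bed',al,cl,(.027,.037))
for n,b in(('jar',(290,170,345,225)),('bot',(365,160,415,220)),('beak',(470,175,525,235))): rep(n,al,b,(.05,.14))
E
python3 m.py
```

```text
stand foot 467 z 0.004 rect [ 444.6 -356.4] [104.2  82.8] 7.6
stand cheeks 111 z 0.076 rect [ 443.7 -344. ] [79.9 43.3] 6.7
cart top all 574 z 0.074 rect [ 443.9 -345.3] [79.9 45.8] 6.8
white 318 z 0.074 rect [ 444.2 -348.3] [60.  39.8] 4.9
blue 106 z 0.074 rect [ 455.5 -340.9] [37.2 46.4] 74.3
rack foot 1023 z 0.005 rect [488.1 294.4] [88.6 83.3] 5.7
rack top 143 z 0.075 rect [487.7 294.3] [41.9 58.9] 5.5
rack all 1258 z 0.005 rect [488.1 294.4] [88.6 83.3] 5.7
orange 81 z 0.110 rect [600.6 -12.8] [40.7 21.9] 1.0
or tr 36 z 0.110 rect [583.3 -13.1] [ 7.8 21.9] 0.7
or ha 58 z 0.110 rect [615.7 -12.5] [10.4 22. ] 3.2
red 70 z 0.059 rect [559.5 -42.5] [19.6 19.2] 0.5
head 1075 z 0.044 rect [534.5 -16.4] [ 71.3 230.8] 88.5
jaws 332 z 0.064 rect [513.  -16.3] [ 55.  197.9] 84.3
plate 1298 z 0.007 rect [529.7  -8.1] [105.6 250.2] 87.7
bed 703 z 0.031 rect [481.3 -12.1] [122.3  64.6] 0.4
jar 450 z 0.073 rect [745.6 141.2] [52.6 51.8] 38.6
bot 536 z 0.090 rect [756.2  12.8] [49.2 54.4] 1.0
beak 354 z 0.074 rect [ 737.8 -168.1] [62.  61.6] 51.3
```

```bash
cat >> h.py <<'E'
def go(t,jaw=None,ry=0):
    """t: target TCP xyz mm; jaw: wanted direction of tool z from above (deg, mod 180)"""
    s=readout.sense(); R=cv2.Rodrigues(s['orientation'])[0]; p=s['ee_pos']*1000
    a=np.degrees(np.arctan2(R[1,2],R[0,2]))
    print('t %.2f'%s['time'],'tcp',p.round(1),'tool y',R[:,1].round(3),'jaw ang %.1f'%a,'j1 %.2f j6 %.2f'%(s['joints'][0],s['joints'][5]),'F',s['contact_force'].round(1),'w %.4f'%s['gripper_width'])
    if t is None: return
    dw=np.array(t)-p
    if jaw is not None:
        d=(jaw-a+90)%180-90   # ccw from above
        print('roll (tool y down => -ccw) rad %.3f'%(-np.radians(d)),' alt %.3f'%(-np.radians(d)+(np.pi if d>0 else -np.pi)))
        c,s_=np.cos(np.radians(d)),np.sin(np.radians(d)); R2=np.array([[c,-s_,0],[s_,c,0],[0,0,1]])@R
        print('slide after roll',(R2.T@dw).round(1))
    print('slide now',(R.T@dw).round(1))
E
python3 -c "
from h import *
go((444,-344.5,140),96.8)"
```

```text
t 0.10 tcp [171.2 522.4 218.1] tool y [-0.    -0.001 -1.   ] jaw ang 71.8 j1 1.17 j6 -0.08 F [-0.8  1.1  0.5] w 0.0931
roll (tool y down => -ccw) rad -0.436  alt 2.706
slide after roll [ 168.3   79.1 -893. ]
slide now [ 529.3   78.9 -738.6]
```

>>> send_rows --pt "0 0 0" --pt "0 0 0" --pt "0 0 0" --pt "8.4 0 -44.6" --pt "8.4 0 -44.6" --roll '[-0.145, -0.145, -0.146, 0, 0]' --gripper '[1, 1, 1, 1, 1]'

```text
time: 0.6
ee_pos: [0.1984, 0.435, 0.218]
orientation: [-1.57, -0.095, 0.095]
contact_force: [0.7, -0.1, 0.1]
gripper_width: 0.0929
```

>>> send_rows --pt "8.4 0 -44.6" --pt "8.4 0 -44.6" --pt "8.4 0 -44.6" --pt "8.4 0 -44.6" --pt "8.4 0 -44.6" --roll '[0, 0, 0, 0, 0]' --gripper '[1, 1, 1, 1, 1]'

```text
time: 1.1
ee_pos: [0.2668, 0.218, 0.2186]
orientation: [-1.569, -0.094, 0.094]
contact_force: [1.0, 0.1, 0.1]
gripper_width: 0.0927
```

>>> send_rows --pt "8.4 0 -44.6" --pt "8.4 0 -44.6" --pt "8.4 0 -44.6" --pt "8.4 0 -44.6" --pt "8.4 0 -44.6" --roll '[0, 0, 0, 0, 0]' --gripper '[1, 1, 1, 1, 1]'

```text
time: 1.6
ee_pos: [0.3351, 0.0013, 0.2188]
orientation: [-1.569, -0.094, 0.093]
contact_force: [1.4, 0.8, -0.9]
gripper_width: 0.0931
```

>>> send_rows --pt "8.4 0 -44.6" --pt "8.4 0 -44.6" --pt "8.4 0 -44.6" --pt "8.4 0 -44.6" --pt "8.4 0 -44.6" --roll '[0, 0, 0, 0, 0]' --gripper '[1, 1, 1, 1, 1]'

```text
time: 2.1
ee_pos: [0.4033, -0.2152, 0.2184]
orientation: [-1.569, -0.093, 0.093]
contact_force: [0.4, 0.8, 0.8]
gripper_width: 0.0931
```

>>> send_rows --pt "8.4 20 -44.6" --pt "8.4 20 -44.6" --pt "8.4 20 -44.6" --pt "0 0 0" --pt "0 0 0" --roll '[0, 0, 0, 0, 0]' --gripper '[1, 1, 1, 1, 1]'

```text
time: 2.6
ee_pos: [0.4437, -0.3431, 0.1575]
orientation: [-1.567, -0.091, 0.094]
contact_force: [0.4, 0.4, -0.1]
gripper_width: 0.093
```

```bash
python3 -c "
from h import *
go((444,-344.5,140),96.8)
d=grab('wrist'); print(d['eye'],d['fovy'],d['cx'],d['cy'])
cv2.imwrite('pics/w1.png',cv2.resize(d['image'],(784,588)))"
```

```text
t 2.60 tcp [ 443.7 -343.1  157.5] tool y [-0.002  0.002 -1.   ] jaw ang 96.8 j1 -0.74 j6 -2.43 F [ 0.4  0.4 -0.1] w 0.0930
roll (tool y down => -ccw) rad -0.001  alt 3.141
slide after roll [ 0.2 17.5 -1.4]
slide now [ 0.2 17.5 -1.4]
[ 0.36965338 -0.35277408  0.3232717 ] 65.70646984690485 278.5401161155705 209.27098195055274
```

View pics/w1.png

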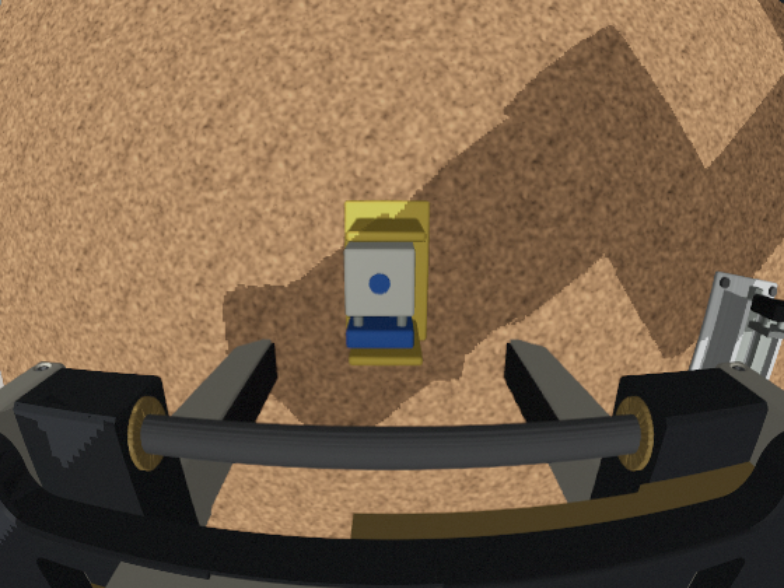

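```bash
cat >> h.py <<'E'
def fcloud(d):
    H,W=d['depth'].shape; f=H/2/np.tan(np.radians(float(d['fovy']))/2)
    u,v=np.meshgrid(np.arange(W),np.arange(H)); x=u-d['cx'];y=v-d['cy']; r=np.hypot(x,y)+1e-9; th=r/f
    z=d['depth']; k=np.tan(th)/r*z
    return np.stack([x*k,y*k,z],-1)@cv2.Rodrigues(np.asarray(d['rotation']))[0].T+d['eye']
E
python3 - <<'E'
from h import *
d=load('wrist'); P=fcloud(d)
k=np.zeros(P.shape[:2],bool); k[int(190/1.4):int(375/1.4),int(335/1.4):int(440/1.4)]=1
for n,lo,hi in(('tops',.068,.086),('foot',.0,.012)):
    q=P[k&(P[...,2]>lo)&(P[...,2]<hi)]; print(n,len(q),np.median(q[:,2]),cv2.minAreaRect(q[:,:2].astype(np.float32)*1000))
hsv=cv2.cvtColor(d['image'],cv2.COLOR_BGR2HSV)
q=P[k&(P[...,2]>.07)&(hsv[...,1]<60)]; print('white',len(q),cv2.minAreaRect(q[:,:2].astype(np.float32)*1000))
q=P[k&(P[...,2]>.07)&(abs(hsv[...,0].astype(int)-115)<15)&(hsv[...,1]>100)];r=cv2.minAreaRect(q[:,:2].astype(np.float32)*1000); print('blue',len(q),r)
E
```

```text
tops 4364 0.07570772769402685 ((442.5027770996094, -347.2522888183594), (79.94097900390625, 45.95656204223633), 6.1984968185424805)
foot 2436 0.004897846069841727 ((453.5191955566406, -344.8472900390625), (141.1270294189453, 81.27446746826172), 6.596768379211426)
white 2288 ((421.3607482910156, -352.9634094238281), (102.43949890136719, 39.53898620605469), 7.667932033538818)
blue 870 ((421.0462951660156, -351.8787841796875), (102.39665222167969, 39.368282318115234), 6.084343910217285)
```

>>> send_rows --pt "-0.9 30 -5.6" --pt "0 40 0" --pt "0 30 0" --pt "0 21 0" --pt "0 0 0" --roll '[0, 0, 0, 0, 0]' --gripper '[1, 1, 1, 0.3, -0.4]'

```text
time: 3.15
ee_pos: [0.4431, -0.3468, 0.0364]
orientation: [-1.566, -0.093, 0.096]
contact_force: [-0.6, -0.1, 0.2]
gripper_width: 0.0818
```

>>> send_rows --pt "0 0 0" --pt "0 0 0" --pt "0 0 0" --pt "0 0 0" --pt "0 0 0" --roll '[0, 0, 0, 0, 0]' --gripper '[-0.4, -0.4, -0.4, -0.4, -0.4]'

```text
time: 3.65
ee_pos: [0.4441, -0.3489, 0.0381]
orientation: [-1.569, -0.094, 0.093]
contact_force: [0.6, -0.4, -0.2]
gripper_width: 0.0418
```

```bash
python3 -c "
from h import *
go((443,-348,40),96.8)"
```

```text
t 3.65 tcp [ 444.1 -348.9   38.1] tool y [ 0.001 -0.001 -1.   ] jaw ang 96.8 j1 -0.75 j6 -2.44 F [ 0.6 -0.4 -0.2] w 0.0418
roll (tool y down => -ccw) rad 0.001  alt -3.141
slide after roll [-1.  -1.9  1. ]
slide now [-1.  -1.9  1. ]
```

>>> send_rows --pt "0 0 0" --pt "0 20 0" --pt "0 -40 0" --pt "0 -50 0" --pt "0 -50 0" --roll '[0, 0, 0, 0, 0]' --gripper '[-0.4, -0.4, -0.4, -0.4, -0.4]'

```text
time: 4.15
ee_pos: [0.4434, -0.3482, 0.1586]
orientation: [-1.567, -0.092, 0.095]
contact_force: [1.1, -1.1, -2.0]
gripper_width: 0.0397
```

```bash
python3 -c "
from h import *
go((488,-13,160),90.6)"
```

```text
t 4.15 tcp [ 443.4 -348.2  158.6] tool y [-0.002  0.001 -1.   ] jaw ang 96.8 j1 -0.75 j6 -2.44 F [ 1.1 -1.1 -2. ] w 0.0397
roll (tool y down => -ccw) rad 0.109  alt -3.033
slide after roll [ 48.1  -0.9 334.7]
slide now [ 84.1  -1.  327.5]
```

```bash
python3 -c "
from h import *
d=grab('wrist')
cv2.imwrite('pics/w2.png',cv2.resize(d['image'],(784,588)))
P=fcloud(d); k=np.zeros(P.shape[:2],bool); k[120:290,200:360]=1
z=P[...,2]; print(np.histogram(z[k&(z>.05)&(z<.25)],bins=20,range=(.05,.25)))"
```

```text
(array([  57,  100,  492,    0,    0,    0,    0,    0,    0,  119,  316,
        474,  700,  899, 1193, 1437, 5575,    0,    0,   79]), array([0.05, 0.06, 0.07, 0.08, 0.09, 0.1 , 0.11, 0.12, 0.13, 0.14, 0.15,
       0.16, 0.17, 0.18, 0.19, 0.2 , 0.21, 0.22, 0.23, 0.24, 0.25]))
```

View pics/w2.png

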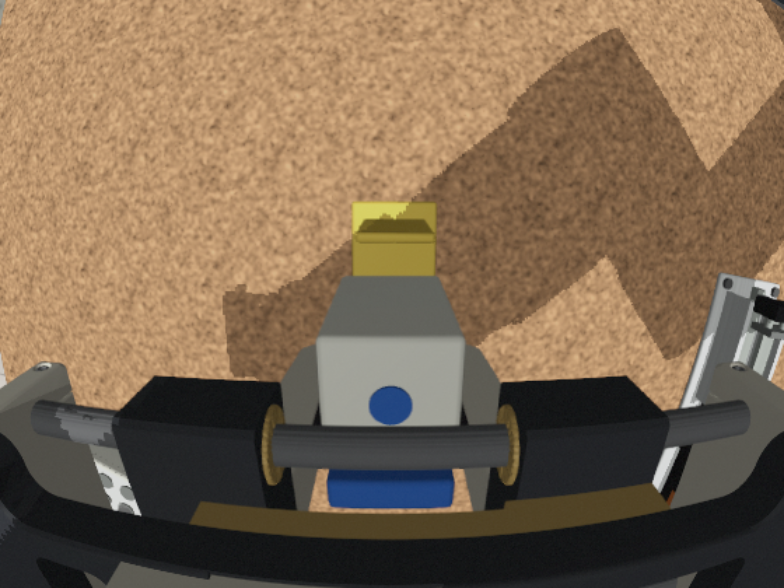

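```bash
python3 -c "
from h import *
d=load('wrist');P=fcloud(d); k=np.zeros(P.shape[:2],bool); k[150:310,215:345]=1
z=P[...,2]; m=k&(z>.207)&(z<.222); q=P[m]; print(np.median(q[:,2]))
hsv=cv2.cvtColor(d['image'],cv2.COLOR_BGR2HSV)
m&=(hsv[...,1]<60)&(hsv[...,2]>130); m=cv2.erode(m.astype(np.uint8),np.ones((3,3)))>0
q=P[m]; R=cv2.Rodrigues(readout.sense()['orientation'])[0]; l=(q-readout.sense()['ee_pos'])@R*1000
print(np.percentile(l,[1,50,99],axis=0).round(1), len(l))
b=k&(hsv[...,1]>120)&(abs(hsv[...,0].astype(int)-115)<15)&(z>.2)&(z<.225)
l=(P[b]-readout.sense()['ee_pos'])@R*1000; print(np.percentile(l,[1,50,99],axis=0).round(1))
"
```

```text
0.21458700990598564
[[-33.8 -48.9 -16.8]
 [-23.8 -47.6   1.7]
 [ -8.5 -46.2  20.4]] 5157
[[-20.5 -49.8  -3.7]
 [-14.9 -48.6   2. ]
 [ -9.  -47.3   7.3]]
```

```bash
python3 -c "
from h import *
go((488,-13,160),90.6)"
```

```text
t 4.20 tcp [ 446.2 -350.8  167.2] tool y [ 0.007 -0.007 -1.   ] jaw ang 96.8 j1 -0.75 j6 -2.44 F [ 4.3 -3.8  7.5] w 0.0398
roll (tool y down => -ccw) rad 0.109  alt -3.033
slide after roll [ 45.3   5.  337.4]
slide now [ 81.6   5.2 330.4]
```

>>> send_rows --pt "0 0 0" --pt "3 0 20" --pt "6.2 0 40" --pt "6.2 0 40" --pt "6.2 0 40" --roll '[0.109, 0, 0, 0, 0]' --gripper '[-0.4, -0.4, -0.4, -0.4, -0.4]'

```text
time: 4.7
ee_pos: [0.4639, -0.2071, 0.1572]
orientation: [-1.57, -0.007, 0.008]
contact_force: [1.0, -0.4, -1.6]
gripper_width: 0.0397
```

>>> send_rows --pt "6.2 0 40" --pt "6.2 0 40" --pt "6.2 0 40" --pt "6 0 40" --pt "3.6 0 25" --roll '[0, 0, 0, 0, 0]' --gripper '[-0.4, -0.4, -0.4, -0.4, -0.4]'

```text
time: 5.2
ee_pos: [0.4902, -0.0209, 0.1573]
orientation: [-1.57, -0.009, 0.009]
contact_force: [0.2, -0.1, -1.7]
gripper_width: 0.04
```

>>> send_rows --pt "0 0 10" --pt "0 0 0" --pt "0 0 0" --pt "0 0 0" --pt "0 0 0" --roll '[0, 0, 0, 0, 0]' --gripper '[-0.4, -0.4, -0.4, -0.4, -0.4]'

```text
time: 5.7
ee_pos: [0.4903, -0.0142, 0.1576]
orientation: [-1.571, -0.007, 0.007]
contact_force: [-0.1, -0.2, -1.3]
gripper_width: 0.0398
```

```bash
python3 -c "
from h import *
go((489.5,-13,75),90.6)
d=grab('wrist'); P=fcloud(d); R=cv2.Rodrigues(readout.sense()['orientation'])[0]
cv2.imwrite('pics/w3.png',cv2.resize(d['image'],(784,588)))"
```

```text
t 5.70 tcp [490.3 -14.2 157.6] tool y [-0. -0. -1.] jaw ang 90.5 j1 -0.12 j6 -1.70 F [-0.1 -0.2 -1.3] w 0.0398
roll (tool y down => -ccw) rad -0.002  alt 3.140
slide after roll [-0.8 82.6  1.2]
slide now [-0.8 82.6  1.2]
```

View pics/w3.png

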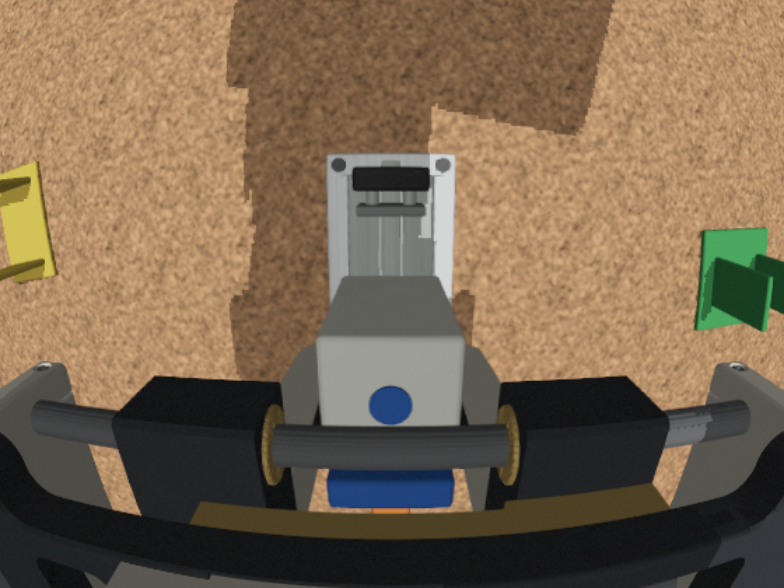

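```bash
python3 -c "
from h import *
d=load('wrist');P=fcloud(d)*1000
for r in range(108,160,3): print(r,P[r,262].round(0),P[r,296].round(0))
for r in (118,122): 
  z=P[r,:,2]; i=np.where((z>58)&(z<75))[0]; i=i[(i>230)&(i<330)]; print(P[r,i[0]].round(1),P[r,i[-1]].round(1))
"
```

```text
108 [403. -32.  -1.] [403.   2.  -1.]
111 [406. -31.   5.] [406.   1.   5.]
114 [409. -31.   5.] [409.   1.   6.]
117 [412. -31.   6.] [412.   2.   4.]
120 [415. -28.  65.] [415.  -2.  65.]
123 [418. -28.  65.] [417.  -2.  65.]
126 [420. -28.  66.] [420.  -2.  66.]
129 [422. -28.  66.] [422.  -2.  67.]
132 [425. -28.  67.] [424.  -2.  65.]
135 [427. -28.  65.] [427.  -1.  64.]
138 [430. -29.  52.] [430.  -1.  52.]
141 [433. -29.  53.] [432.  -1.  52.]
144 [435. -29.  54.] [435.  -1.  52.]
147 [437. -28.  62.] [437.  -1.  63.]
150 [439. -28.  64.] [439.  -1.  64.]
153 [442. -28.  63.] [441.  -1.  63.]
156 [448. -30.  31.] [447.   1.  32.]
159 [450. -30.  31.] [450.   1.  30.]Traceback (most recent call last):
  File "<string>", line 6, in <module>
    z=P[r,:,2]; i=np.where((z>58)&(z<75))[0]; i=i[(i>230)&(i<330)]; print(P[r,i[0]].round(1),P[r,i[-1]].round(1))
                                                                              ~^^^
IndexError: index 0 is out of bounds for axis 0 with size 0
```

```bash
python3 -c "
from h import *
d=load('top');P=cloud(d)*1000
for r in range(180,292,3): print(r,P[r,281].round(0),P[r,297].round(0),d['image'][r,281])
"
```

```text
180 [668.   5.   1.] [670. -35.  -4.] [ 69  99 137]
183 [661.   5.  -0.] [662. -35.  -4.] [ 66  94 131]
186 [643.   5.  45.] [644. -33.  45.] [34 37 45]
189 [637.   5.  42.] [638. -33.  41.] [35 38 46]
192 [629.   4.  44.] [630. -33.  43.] [35 39 46]
195 [622.   4.  44.] [623. -33.  44.] [37 39 46]
198 [615.   4.  45.] [616. -33.  42.] [37 40 47]
201 [607.   4.  46.] [608. -33.  47.] [37 40 48]
204 [601.   4.  42.] [601. -33.  44.] [38 40 48]
207 [593.   4.  45.] [594. -33.  48.] [38 40 47]
210 [587.   4.  43.] [587. -33.  45.] [39 41 48]
213 [580.   4.  42.] [580. -33.  47.] [40 42 49]
216 [572.   3.  46.] [573. -33.  47.] [40 42 49]
219 [566.   3.  44.] [564. -33.  60.] [42 44 51]
222 [559.   3.  43.] [557. -33.  59.] [41 44 50]
225 [551.   3.  48.] [551. -33.  58.] [41 44 50]
228 [545.   3.  43.] [545. -34.  45.] [42 44 51]
231 [535.   3.  65.] [536. -33.  63.] [38 40 47]
234 [529.   3.  65.] [529. -33.  64.] [44 46 52]
237 [525.   2.  36.] [529. -36.   5.] [54 57 61]
240 [518.   2.  32.] [519. -35.  28.] [144 150 148]
243 [511.   2.  31.] [512. -35.  28.] [144 150 147]
246 [504.   2.  34.] [505. -35.  34.] [144 150 147]
249 [498.   2.  27.] [498. -35.  33.] [144 149 147]
252 [490.   2.  34.] [491. -35.  29.] [144 150 146]
255 [484.   2.  33.] [ 425.   11. 1026.] [144 150 147]
258 [477.   1.  28.] [478. -35.  30.] [144 150 147]
261 [470.   1.  27.] [471. -35.  30.] [145 151 148]
264 [463.   1.  30.] [464. -35.  31.] [145 150 147]
267 [456.   1.  28.] [ 425.   11. 1026.] [145 151 148]
270 [449.   1.  31.] [450. -36.  32.] [145 150 147]
273 [442.   1.  64.] [443. -36.  32.] [102 106 106]
276 [436.   1.  50.] [437. -36.  30.] [112 117 116]
279 [429.   1.  54.] [430. -36.  29.] [70 74 75]
282 [423.   1.  67.] [423. -34.  65.] [43 45 51]
285 [416.   1.  65.] [417. -34.  68.] [51 53 59]
288 [409.  -0.   8.] [409. -38.   1.] [176 173 175]
291 [402.  -0.  -2.] [402. -38.  -2.] [ 72 100 139]
```

>>> send_rows --pt "-0.8 30 1" --pt "0 40 0" --pt "0 25 0" --pt "0 10 0" --pt "0 0 0" --roll '[0, 0, 0, 0, 0]' --gripper '[-0.4, -0.4, -0.4, -0.4, -0.4]'

```text
time: 6.25
ee_pos: [0.4891, -0.0125, 0.052]
orientation: [-1.571, -0.006, 0.009]
contact_force: [-0.2, 0.0, -2.8]
gripper_width: 0.0398
```

>>> send_rows --pt "0 3 0" --pt "0 2 0" --pt "0 1 0" --pt "0 0 0" --pt "0 0 0" --roll '[0, 0, 0, 0, 0]' --gripper '[-0.4, -0.4, -0.4, -0.4, -0.4]'

```text
time: 6.75
ee_pos: [0.4897, -0.0123, 0.047]
orientation: [-1.571, -0.008, 0.008]
contact_force: [0.4, 0.1, -1.6]
gripper_width: 0.0401
```

>>> send_rows --pt "0 1 0" --pt "0 1 0" --pt "0 0 0" --pt "0 0 0" --roll '[0, 0, 0, 0]' --gripper '[-0.4, -0.4, -0.4, -0.4]'

```text
time: 7.15
ee_pos: [0.4897, -0.0123, 0.0456]
orientation: [-1.571, -0.008, 0.008]
contact_force: [-4.8, -0.1, 14.3]
gripper_width: 0.0399
```

Seated (14 N up). Open and rise.

>>> send_rows --pt "0 0 0" --pt "0 0 0" --pt "0 0 0" --pt "0 0 0" --pt "0 -20 0" --roll '[0, 0, 0, 0, 0]' --gripper '[0.1, 0.3, 0.3, 0.3, 0.3]'

```text
time: 7.65
ee_pos: [0.4882, -0.0121, 0.0632]
orientation: [-1.57, -0.005, 0.011]
contact_force: [-0.3, -0.1, 0.5]
gripper_width: 0.0604
```

>>> send_rows --pt "0 -40 0" --pt "0 -50 0" --pt "0 -40 0" --pt "0 0 0" --pt "0 0 0" --roll '[0, 0, 0, 0, 0]' --gripper '[0.3, 0.3, 0.3, 0.3, 0.3]'

```text
time: 8.15
ee_pos: [0.4896, -0.0123, 0.1949]
orientation: [-1.571, -0.009, 0.007]
contact_force: [-0.7, 0.2, -0.3]
gripper_width: 0.0608
```

```bash
python3 -c "
from h import *
go((608,-13,190),0.6)
d=grab('top'); P=cloud(d); k=np.zeros(P.shape[:2],bool); k[200:300,260:320]=1
q=P[k&(P[...,2]>.09)&(P[...,2]<.107)&(P[...,0]<.55)]; print(len(q),np.median(q[:,2]),cv2.minAreaRect(q[:,:2].astype(np.float32)*1000))
cv2.imwrite('pics/t4.png',cv2.resize(d['image'][150:300,200:380],(720,600)))
"
```

```text
t 8.15 tcp [489.6 -12.3 194.9] tool y [ 0.001 -0.    -1.   ] jaw ang 90.6 j1 -0.12 j6 -1.70 F [-0.7  0.2 -0.3] w 0.0608
roll (tool y down => -ccw) rad 1.571  alt -1.571
slide after roll [  2.    4.9 118.3]
slide now [118.3   5.   -1.9]
32 0.10070520305618791 ((460.48797607421875, -9.78849983215332), (4.29221248626709, 36.35107421875), 0.43779870867729187)
```

View pics/t4.png

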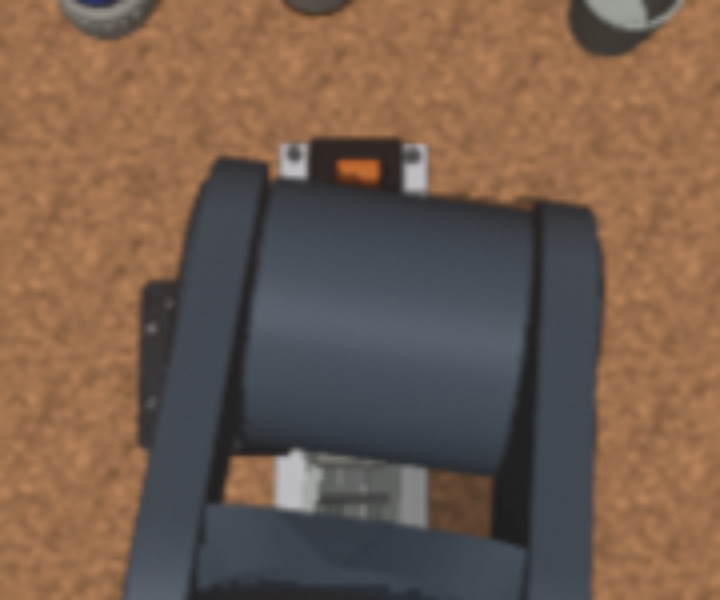

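>>> send_rows --pt "0 0 0" --pt "0 0 0" --pt "0 0 0" --pt "0 0 0" --pt "0 0 0" --roll '[0.14, 0.14, 0.14, 0.14, 0.14]' --gripper '[0.6, 0.6, 0.6, 0.6, 0.6]'

```text
time: 8.7
ee_pos: [0.4887, -0.0122, 0.1928]
orientation: [-1.502, 0.547, -0.542]
contact_force: [0.2, -0.0, 0.8]
gripper_width: 0.0745
```

>>> send_rows --pt "0 0 0" --pt "0 0 0" --pt "0 0 0" --pt "0 0 0" --pt "0 0 0" --roll '[0.14, 0.14, 0.14, 0.14, 0.14]' --gripper '[0.6, 0.6, 0.6, 0.6, 0.6]'

```text
time: 9.2
ee_pos: [0.4887, -0.0122, 0.1928]
orientation: [-1.289, 1.082, -1.077]
contact_force: [-0.3, 0.1, -0.1]
gripper_width: 0.0744
```

>>> send_rows --pt "0 0 0" --pt "1 0 40" --pt "1 0 40" --pt "0 0 37" --pt "0 0 0" --roll '[0.14, 0.031, 0, 0, 0]' --gripper '[0.6, 0.6, 0.6, 0.6, 0.6]'

```text
time: 9.7
ee_pos: [0.6087, -0.0118, 0.1918]
orientation: [-1.215, 1.204, -1.2]
contact_force: [-0.6, 0.3, -0.2]
gripper_width: 0.0743
```

```bash
python3 -c "
from h import *
go((607,-13,71),0.6)
d=grab('wrist')
cv2.imwrite('pics/w5.png',cv2.resize(d['image'],(784,588)))
P=fcloud(d)*1000; hsv=cv2.cvtColor(d['image'],cv2.COLOR_BGR2HSV).astype(int)
o=(hsv[...,0]>4)&(hsv[...,0]<18)&(hsv[...,1]>150)&(P[...,2]>106)&(P[...,2]<118)&(abs(P[...,0]-600)<40)
n,l,st,c=cv2.connectedComponentsWithStats(o.astype(np.uint8))
for i in range(1,n):
  if st[i,4]>30: q=P[l==i]; print(st[i,4],np.median(q[:,2]),cv2.minAreaRect(q[:,:2].astype(np.float32)))
r=((hsv[...,0]<4)|(hsv[...,0]>175))&(hsv[...,1]>150)&(P[...,2]>54)&(P[...,2]<68)&(abs(P[...,0]-560)<30); q=P[r]; print('red',len(q))
if len(q)>5: print(np.median(q[:,2]),cv2.minAreaRect(q[:,:2].astype(np.float32)))
"
```

```text
t 9.70 tcp [608.7 -11.8 191.8] tool y [-0.002  0.    -1.   ] jaw ang 0.6 j1 -0.10 j6 -0.11 F [-0.6  0.3 -0.2] w 0.0743
roll (tool y down => -ccw) rad -0.000  alt 3.141
slide after roll [  1.2 120.8  -1.4]
slide now [  1.2 120.8  -1.4]
359 111.00482638697973 ((584.0067749023438, -13.619629859924316), (23.544862747192383, 9.855711936950684), 89.18995666503906)
421 111.28446090890526 ((616.0679931640625, -13.091209411621094), (11.271052360534668, 23.25007438659668), 0.6993732452392578)
red 334
59.504845427265195 ((558.344970703125, -42.636871337890625), (19.368751525878906, 17.275981903076172), 1.648392677307129)
```

View pics/w5.png

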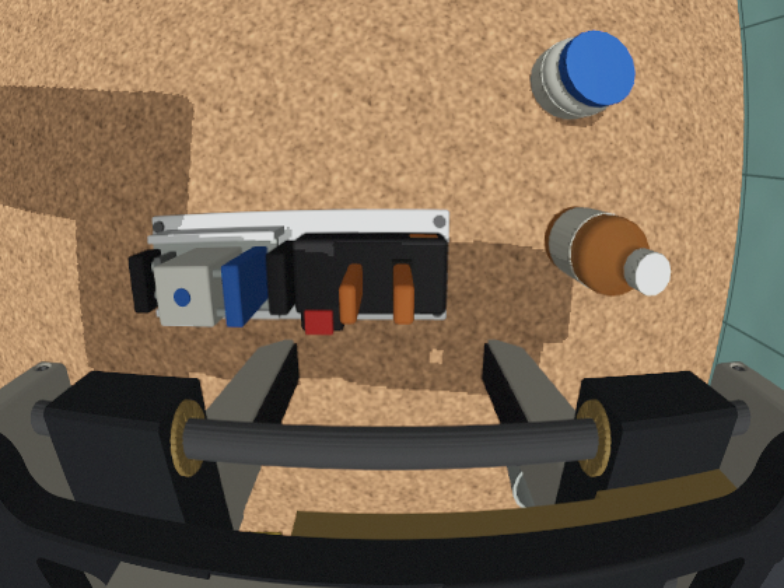

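>>> send_rows --pt "1.5 20 -1.5" --pt "0 40 0" --pt "0 40 0" --pt "0 18 0" --pt "0 0 0" --roll '[0, 0, 0, 0, 0]' --gripper '[0.6, 0.6, 0.6, 0.6, 0.6]'

```text
time: 10.25
ee_pos: [0.6019, -0.0132, 0.0731]
orientation: [-1.219, 1.207, -1.198]
contact_force: [-0.1, -0.1, 0.4]
gripper_width: 0.0744
```

>>> send_rows --pt "0 0 0" --pt "0 0 0" --pt "0 0 0" --pt "0 0 0" --pt "0 0 0" --roll '[0, 0, 0, 0, 0]' --gripper '[0.2, -0.1, -0.5, -0.5, -0.5]'

```text
time: 10.75
ee_pos: [0.6026, -0.0134, 0.0771]
orientation: [-1.218, 1.206, -1.199]
contact_force: [-16.9, -1.2, 12.8]
gripper_width: 0.0394
```

>>> send_rows --pt "0 0 0" --pt "0 0 0" --pt "0 0 0" --pt "0 0 0" --roll '[0, 0, 0, 0]' --gripper '[-0.5, -0.5, -0.5, -0.5]'

```text
time: 11.15
ee_pos: [0.6073, -0.0134, 0.0771]
orientation: [-1.21, 1.198, -1.205]
contact_force: [14.4, 0.9, -8.5]
gripper_width: 0.0296
```

>>> send_rows --pt "0 0 2" --pt "0 0 2" --pt "0 0 0" --pt "0 0 0" --pt "0 0 0" --roll '[0, 0, 0, 0, 0]' --gripper '[-0.5, 0.3, 0.3, 0.3, 0.3]'

```text
time: 11.65
ee_pos: [0.6093, -0.0133, 0.0768]
orientation: [-1.213, 1.201, -1.202]
contact_force: [0.1, 0.4, -0.0]
gripper_width: 0.0565
```

>>> send_rows --pt "0 0 0" --pt "0 0 0" --pt "0 0 0" --pt "0 0 0" --pt "0 0 0" --roll '[0, 0, 0, 0, 0]' --gripper '[0.3, 0.3, 0.3, 0.3, 0.3]'

```text
time: 12.15
ee_pos: [0.6092, -0.0133, 0.0767]
orientation: [-1.214, 1.202, -1.202]
contact_force: [-0.2, 0.1, 0.3]
gripper_width: 0.0601
```

```bash
cat > ck.py <<'E'
from h import *
import sys
go((607,-13.3,77),0.6)
d=grab('wrist'); P=fcloud(d)*1000; hsv=cv2.cvtColor(d['image'],cv2.COLOR_BGR2HSV).astype(int); X,Z=P[...,0],P[...,2]
m=(Z>94)&(Z<107)&(X>430)&(X<535)&(abs(P[...,1]+13)<25)
b=m&(hsv[...,1]>120)&(abs(hsv[...,0]-115)<15); w=m&(hsv[...,1]<60)
for n,k in(('cap',b),('white',w)):
    if k.sum()>5: print(n,k.sum(),'x',np.percentile(X[k],[1,99]).round(1),'y',np.percentile(P[...,1][k],[2,98]).round(1),'z',np.median(Z[k]).round(1))
k=(Z>61)&(Z<70)&(X>380)&(X<500)&(abs(P[...,1]+13)<25)
if k.sum(): print('jaw x',np.percentile(X[k],[1,99]).round(1))
cv2.imwrite('pics/ck%s.png'%sys.argv[1],cv2.resize(d['image'],(784,588)))
E
python3 ck.py 1
```

```text
t 12.15 tcp [609.2 -13.3  76.7] tool y [ 0. -0. -1.] jaw ang 0.6 j1 -0.10 j6 -0.11 F [-0.2  0.1  0.3] w 0.0601
roll (tool y down => -ccw) rad -0.001  alt 3.141
slide after roll [-0.  -0.3 -2.2]
slide now [-0.  -0.3 -2.2]
cap 1033 x [475.2 517.7] y [-16.3   7.6] z 101.2
white 2169 x [458.7 498.1] y [-24.3   7.3] z 101.3
jaw x [424.9 497.5]
```

View pics/ck1.png

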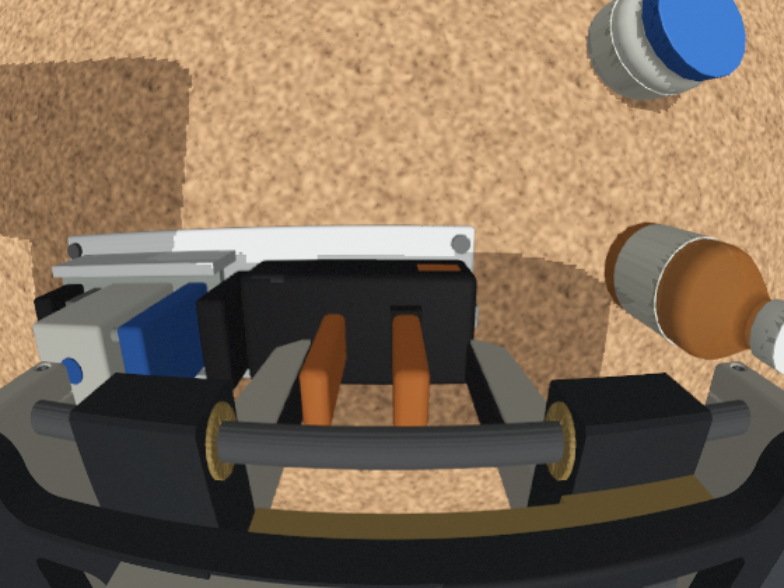

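>>> send_rows --pt "0 0 0" --pt "0 0 0" --pt "0 0 -2" --pt "0 0 0" --pt "0 0 0" --roll '[0, 0, 0, 0, 0]' --gripper '[0.4, 0.4, 0.2, -0.1, -0.5]'

```text
time: 12.7
ee_pos: [0.6048, -0.0133, 0.0762]
orientation: [-1.218, 1.206, -1.199]
contact_force: [-17.0, -2.2, 10.4]
gripper_width: 0.046
```

>>> send_rows --pt "0 0 0" --pt "0 0 0" --pt "0 0 0" --pt "0 0 0" --pt "0 0 0" --roll '[0, 0, 0, 0, 0]' --gripper '[-0.5, -0.5, -0.5, -0.5, -0.5]'

```text
time: 13.2
ee_pos: [0.6073, -0.0134, 0.0763]
orientation: [-1.214, 1.202, -1.202]
contact_force: [4.5, -0.2, -8.4]
gripper_width: 0.0296
```

>>> send_rows --pt "0 0 0" --pt "0 0 0" --pt "0 0 0" --pt "0 0 0" --pt "0 0 0" --roll '[0, 0, 0, 0, 0]' --gripper '[0.4, 0.4, 0.4, 0.4, 0.4]'

```text
time: 13.7
ee_pos: [0.6075, -0.0133, 0.077]
orientation: [-1.213, 1.201, -1.202]
contact_force: [-0.2, 0.4, 0.8]
gripper_width: 0.0631
```

>>> send_rows --pt "0 0 0" --pt "0 0 0" --pt "0 0 0" --pt "0 0 0" --pt "0 0 0" --roll '[0, 0, 0, 0, 0]' --gripper '[0.4, 0.4, 0.2, -0.1, -0.5]'

```text
time: 14.2
ee_pos: [0.6048, -0.0133, 0.0763]
orientation: [-1.218, 1.206, -1.199]
contact_force: [-18.0, -0.6, 11.3]
gripper_width: 0.0462
```

>>> send_rows --pt "0 0 0" --pt "0 0 0" --pt "0 0 0" --pt "0 0 0" --pt "0 0 0" --roll '[0, 0, 0, 0, 0]' --gripper '[-0.5, -0.5, -0.5, -0.5, -0.5]'

```text
time: 14.7
ee_pos: [0.6073, -0.0134, 0.0763]
orientation: [-1.214, 1.202, -1.202]
contact_force: [5.2, -0.2, -7.2]
gripper_width: 0.0297
```

>>> send_rows --pt "0 0 0" --pt "0 0 0" --pt "0 0 0" --pt "0 0 0" --pt "0 0 0" --roll '[0, 0, 0, 0, 0]' --gripper '[0.4, 0.4, 0.4, 0.4, 0.4]'

```text
time: 15.2
ee_pos: [0.6073, -0.0133, 0.0768]
orientation: [-1.214, 1.201, -1.202]
contact_force: [0.1, 0.2, -0.1]
gripper_width: 0.0631
```

```bash
python3 ck.py 2
```

```text
t 15.20 tcp [607.3 -13.3  76.8] tool y [ 0.001 -0.    -1.   ] jaw ang 0.6 j1 -0.10 j6 -0.11 F [ 0.1  0.2 -0.1] w 0.0631
roll (tool y down => -ccw) rad -0.000  alt 3.141
slide after roll [-0.  -0.2 -0.3]
slide now [-0.  -0.2 -0.3]
cap 1086 x [483.5 524.4] y [-15.7   7.4] z 101.3
white 2245 x [469.6 508.5] y [-22.2   7.4] z 101.3
jaw x [444.4 499.3]
```

>>> send_rows --pt "0 0 0" --pt "0 0 0" --pt "0 0 0" --pt "0 0 0" --pt "0 0 0" --roll '[0, 0, 0, 0, 0]' --gripper '[0.1, -0.1, -0.5, -0.5, -0.5]'

```text
time: 15.75
ee_pos: [0.6057, -0.0134, 0.0762]
orientation: [-1.216, 1.204, -1.2]
contact_force: [-2.3, -0.3, -2.8]
gripper_width: 0.0329
```

>>> send_rows --pt "0 0 0" --pt "0 0 0" --pt "0 0 0" --pt "0 0 0" --pt "0 0 0" --roll '[0, 0, 0, 0, 0]' --gripper '[-0.5, -0.5, -0.5, -0.5, -0.5]'

```text
time: 16.25
ee_pos: [0.6059, -0.0134, 0.0762]
orientation: [-1.216, 1.204, -1.2]
contact_force: [-5.4, -0.1, 1.4]
gripper_width: 0.0319
```

>>> send_rows --pt "0 0 0" --pt "0 0 0" --pt "0 0 0" --pt "0 0 0" --pt "0 0 0" --roll '[0, 0, 0, 0, 0]' --gripper '[0.4, 0.4, 0.4, 0.4, 0.4]'

```text
time: 16.75
ee_pos: [0.6075, -0.0133, 0.0767]
orientation: [-1.213, 1.201, -1.202]
contact_force: [0.0, 1.0, -1.1]
gripper_width: 0.0639
```

>>> send_rows --pt "0 0 0" --pt "0 0 0" --pt "0 0 0" --pt "0 0 0" --pt "0 0 0" --roll '[0, 0, 0, 0, 0]' --gripper '[0.4, 0.1, -0.1, -0.5, -0.5]'

```text
time: 17.25
ee_pos: [0.6027, -0.0133, 0.076]
orientation: [-1.222, 1.21, -1.196]
contact_force: [-7.4, -1.2, 9.7]
gripper_width: 0.0386
```

>>> send_rows --pt "0 0 0" --pt "0 0 0" --pt "0 0 0" --pt "0 0 0" --pt "0 0 0" --roll '[0, 0, 0, 0, 0]' --gripper '[-0.5, -0.5, -0.5, -0.5, -0.5]'

```text
time: 17.75
ee_pos: [0.6039, -0.0133, 0.076]
orientation: [-1.22, 1.208, -1.198]
contact_force: [-15.2, -0.9, 8.8]
gripper_width: 0.0361
```

>>> send_rows --pt "0 0 0" --pt "0 0 0" --pt "0 0 0" --pt "0 0 0" --pt "0 0 0" --roll '[0, 0, 0, 0, 0]' --gripper '[0.4, 0.4, 0.4, 0.4, 0.4]'

```text
time: 18.25
ee_pos: [0.6073, -0.0133, 0.0767]
orientation: [-1.214, 1.201, -1.202]
contact_force: [-0.2, -0.4, -0.2]
gripper_width: 0.0645
```

```bash
python3 ck.py 3
```

```text
t 18.25 tcp [607.3 -13.3  76.7] tool y [ 0. -0. -1.] jaw ang 0.6 j1 -0.10 j6 -0.11 F [-0.2 -0.4 -0.2] w 0.0645
roll (tool y down => -ccw) rad -0.000  alt 3.141
slide after roll [-0.  -0.3 -0.3]
slide now [-0.  -0.3 -0.3]
cap 1036 x [487.4 524.5] y [-13.8   7.4] z 101.3
white 2079 x [473.2 511.6] y [-20.6   7.3] z 101.4
jaw x [453.7 499.6]
```

>>> send_rows --pt "0 0 0" --pt "0 0 0" --pt "0 0 0" --pt "0 0 0" --pt "0 0 0" --roll '[0, 0, 0, 0, 0]' --gripper '[0.1, -0.1, -0.6, -0.6, -0.6]'

```text
time: 18.8
ee_pos: [0.6015, -0.0133, 0.0758]
orientation: [-1.224, 1.212, -1.195]
contact_force: [-28.5, -2.4, 17.5]
gripper_width: 0.0411
```

>>> send_rows --pt "0 0 0" --pt "0 0 0" --pt "0 0 0" --pt "0 0 0" --pt "0 0 0" --roll '[0, 0, 0, 0, 0]' --gripper '[-0.6, -0.6, -0.6, -0.6, -0.6]'

```text
time: 19.3
ee_pos: [0.6015, -0.0133, 0.0758]
orientation: [-1.224, 1.212, -1.195]
contact_force: [-28.1, -1.5, 17.5]
gripper_width: 0.0405
```

>>> send_rows --pt "0 0 0" --pt "0 0 0" --pt "0 0 0" --pt "0 0 0" --pt "0 0 0" --roll '[0, 0, 0, 0, 0]' --gripper '[-0.6, -0.6, -0.6, -0.6, -0.6]'

```text
time: 19.8
ee_pos: [0.6015, -0.0133, 0.0757]
orientation: [-1.224, 1.212, -1.195]
contact_force: [-27.7, -1.8, 17.3]
gripper_width: 0.0408
```

>>> send_rows --pt "0 0 0" --pt "0 0 0" --pt "0 0 0" --pt "0 0 0" --pt "0 0 0" --roll '[0, 0, 0, 0, 0]' --gripper '[0.4, 0.4, 0.6, 0.6, 0.6]'

```text
time: 20.3
ee_pos: [0.6073, -0.0134, 0.0766]
orientation: [-1.214, 1.202, -1.202]
contact_force: [-1.3, 0.2, -1.0]
gripper_width: 0.0733
```

```bash
python3 ck.py 4
```

```text
t 20.30 tcp [607.3 -13.4  76.6] tool y [ 0. -0. -1.] jaw ang 0.6 j1 -0.10 j6 -0.11 F [-1.3  0.2 -1. ] w 0.0733
roll (tool y down => -ccw) rad -0.000  alt 3.141
slide after roll [-0.1 -0.4 -0.3]
slide now [-0.1 -0.4 -0.3]
cap 982 x [488.3 524.5] y [-11.6   7.5] z 101.1
white 1960 x [473.3 511.7] y [-15.3   7.4] z 101.4
jaw x [453.8 499.3]
```

View pics/ck4.png

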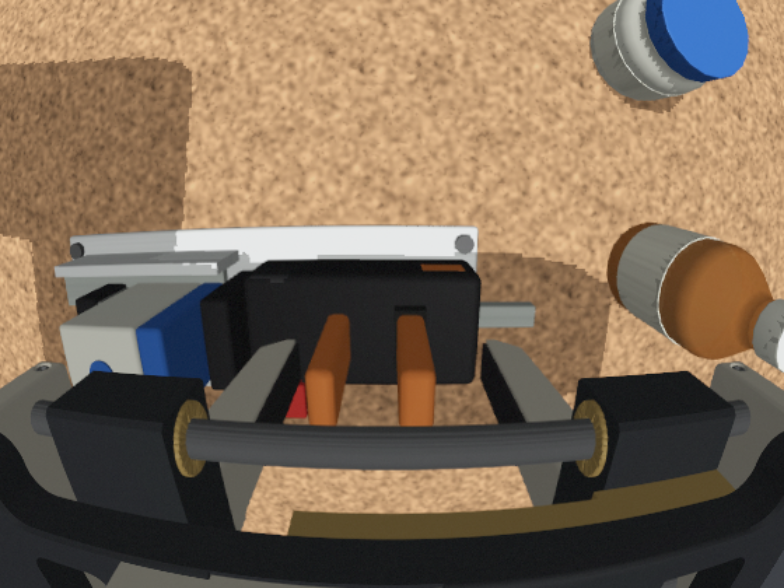

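>>> send_rows --pt "0 -30 0" --pt "0 -40 0" --pt "0 -5 0" --pt "0 0 0" --pt "15 0 -23" --roll '[0, 0, 0, 0, 0]' --gripper '[0.6, 0.6, 0.6, -1, -1]'

```text
time: 20.85
ee_pos: [0.5849, -0.0277, 0.1505]
orientation: [-1.214, 1.201, -1.201]
contact_force: [-0.0, -0.7, -1.0]
gripper_width: 0.0628
```

>>> send_rows --pt "15 0 -23" --pt "0 0 0" --pt "0 0 0" --pt "0 0 0" --pt "0 0 0" --roll '[0, 0, 0, 0, 0]' --gripper '[-1, -1, -1, -1, -1]'

```text
time: 21.35
ee_pos: [0.5618, -0.0434, 0.1512]
orientation: [-1.214, 1.202, -1.201]
contact_force: [-0.3, 0.3, 0.4]
gripper_width: 0.0228
```

```bash
python3 -c "
from h import *
go((560,-44,65),0.6)"
```

```text
t 21.35 tcp [561.8 -43.4 151.2] tool y [-0.  0. -1.] jaw ang 0.6 j1 -0.16 j6 -0.17 F [-0.3  0.3  0.4] w 0.0228
roll (tool y down => -ccw) rad 0.000  alt -3.142
slide after roll [ 0.6 86.2 -1.8]
slide now [ 0.6 86.2 -1.8]
```

>>> send_rows --pt "0.6 15 -1.8" --pt "0 20 0" --pt "0 20 0" --pt "0 20 0" --pt "0 6 0" --roll '[0, 0, 0, 0, 0]' --gripper '[-1, -1, -1, -1, -1]'

```text
time: 21.85
ee_pos: [0.5589, -0.044, 0.0687]
orientation: [-1.216, 1.204, -1.2]
contact_force: [-0.0, -0.6, 0.9]
gripper_width: 0.0006
```

>>> send_rows --pt "0 0 0" --pt "0 0 0" --roll '[0, 0]' --gripper '[-1, -1]'

```text
time: 22.05
ee_pos: [0.5602, -0.0444, 0.0713]
orientation: [-1.213, 1.201, -1.202]
contact_force: [0.2, 0.1, 0.2]
gripper_width: 0.0005
```

>>> send_rows --pt "0 6 0" --pt "0 5 0" --pt "0 4 0" --pt "0 2 0" --pt "0 2 0" --roll '[0, 0, 0, 0, 0]' --gripper '[-1, -1, -1, -1, -1]'

```text
time: 22.55
ee_pos: [0.5601, -0.0446, 0.052]
orientation: [-1.213, 1.201, -1.203]
contact_force: [1.2, -1.9, 12.2]
gripper_width: 0.0002
```

>>> send_rows --pt "0 0 0" --pt "0 0 0" --pt "0 0 0" --pt "0 0 0" --pt "0 0 0" --roll '[0, 0, 0, 0, 0]' --gripper '[-1, -1, -1, -1, -1]'

```text
time: 23.05
ee_pos: [0.5601, -0.0446, 0.0522]
orientation: [-1.213, 1.201, -1.203]
contact_force: [-1.2, -1.5, 6.6]
gripper_width: 0.0007
```

Pressed 7–8 mm with ~7 N. Hold a little longer, then rise and check the jaw.

>>> send_rows --pt "0 0 0" --pt "0 0 0" --pt "0 0 0" --pt "0 0 0" --pt "0 -20 0" --roll '[0, 0, 0, 0, 0]' --gripper '[-1, -1, -1, -1, -1]'

```text
time: 23.55
ee_pos: [0.5587, -0.0443, 0.0703]
orientation: [-1.215, 1.204, -1.2]
contact_force: [-0.1, -0.4, -0.2]
gripper_width: 0.0006
```

>>> send_rows --pt "0 -35 0" --pt "0 -35 0" --pt "0 -35 0" --pt "0 -15 0" --pt "0 0 0" --roll '[0, 0, 0, 0, 0]' --gripper '[1, 1, 1, 1, 1]'

```text
time: 24.05
ee_pos: [0.5605, -0.0445, 0.1936]
orientation: [-1.212, 1.199, -1.204]
contact_force: [-0.0, -0.3, -0.9]
gripper_width: 0.0361
```

```bash
python3 ck.py 5
```

```text
t 24.05 tcp [560.5 -44.5 193.6] tool y [ 0.004 -0.001 -1.   ] jaw ang 0.6 j1 -0.16 j6 -0.17 F [-0.  -0.3 -0.9] w 0.0361
roll (tool y down => -ccw) rad -0.000  alt 3.141
slide after roll [-30.8 116.8  46.3]
slide now [-30.8 116.8  46.3]
cap 875 x [487.7 524.3] y [-30.7   7. ] z 101.4
white 2054 x [472.9 511.7] y [-31.5   7. ] z 101.4
jaw x [406.3 491.5]
```

View pics/ck5.png

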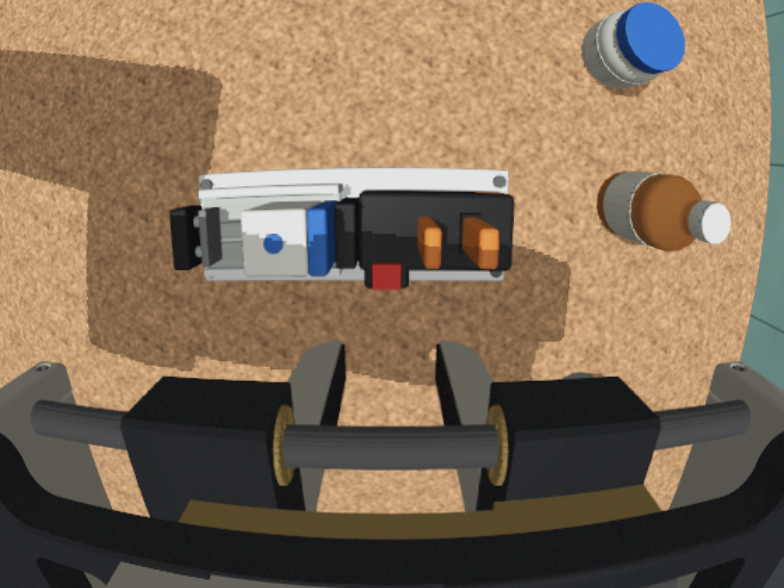

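>>> send_rows --pt "-16.6 0 -31.2" --pt "-16 0 -30" --pt "0 10 0" --pt "0 20 0" --pt "0 20 0" --roll '[0, 0, 0, 0, 0]' --gripper '[1, 1, 1, 1, 1]'

```text
time: 24.6
ee_pos: [0.4979, -0.0125, 0.1398]
orientation: [-1.214, 1.202, -1.201]
contact_force: [0.6, -0.3, 0.1]
gripper_width: 0.0798
```

>>> send_rows --pt "0 10 0" --pt "0 0 0" --pt "0 0 0" --roll '[0, 0, 0]' --gripper '[1, 1, 1]'

```text
time: 24.9
ee_pos: [0.4983, -0.0125, 0.1315]
orientation: [-1.214, 1.202, -1.202]
contact_force: [0.2, -0.3, 0.2]
gripper_width: 0.0925
```

```bash
python3 -c "
from h import *
go((499,-12.5,72),0.6)"
```

```text
t 24.90 tcp [498.3 -12.5 131.5] tool y [-0.  0. -1.] jaw ang 0.6 j1 -0.12 j6 -0.13 F [ 0.2 -0.3  0.2] w 0.0925
roll (tool y down => -ccw) rad -0.001  alt 3.141
slide after roll [-0.  59.5  0.7]
slide now [-0.  59.5  0.7]
```

>>> send_rows --pt "0 15 0.7" --pt "0 20 0" --pt "0 15 0" --pt "0 9.5 0" --pt "0 0 0" --roll '[0, 0, 0, 0, 0]' --gripper '[1, 1, 1, 1, 1]'

```text
time: 25.4
ee_pos: [0.4986, -0.0124, 0.0717]
orientation: [-1.215, 1.203, -1.201]
contact_force: [-0.6, 0.4, 1.3]
gripper_width: 0.093
```

>>> send_rows --pt "0 0 0" --pt "0 0 0" --pt "0 0 0" --pt "0 0 0" --pt "0 0 0" --roll '[0, 0, 0, 0, 0]' --gripper '[0.5, 0.3, 0.2, 0.1, -0.2]'

```text
time: 25.9
ee_pos: [0.4989, -0.0124, 0.0724]
orientation: [-1.214, 1.201, -1.202]
contact_force: [0.9, 0.2, 0.7]
gripper_width: 0.0577
```

>>> send_rows --pt "0 0 0" --pt "0 0 0" --pt "0 0 0" --pt "0 0 0" --pt "0 0 0" --roll '[0, 0, 0, 0, 0]' --gripper '[-0.2, -0.2, -0.2, -0.2, -0.2]'

```text
time: 26.4
ee_pos: [0.4981, -0.0124, 0.0723]
orientation: [-1.215, 1.203, -1.201]
contact_force: [-3.4, -0.2, 5.6]
gripper_width: 0.0513
```

>>> send_rows --pt "0 -15 0" --pt "0 -25 0" --pt "0 -25 0" --pt "0 -15 0" --pt "0 0 0" --roll '[0, 0, 0, 0, 0]' --gripper '[-0.2, -0.2, -0.2, -0.2, -0.2]'

```text
time: 26.9
ee_pos: [0.4996, -0.0125, 0.1537]
orientation: [-1.212, 1.199, -1.203]
contact_force: [-0.1, 0.1, -2.4]
gripper_width: 0.0516
```

```bash
python3 -c "
from h import *
go((488,294.4,152),5.6)"
```

```text
t 26.90 tcp [499.6 -12.5 153.7] tool y [ 0.003 -0.    -1.   ] jaw ang 0.6 j1 -0.12 j6 -0.13 F [-0.1  0.1 -2.4] w 0.0516
roll (tool y down => -ccw) rad -0.088  alt 3.054
slide after roll [-306.6    1.6   18.4]
slide now [-307.     1.5   -8.5]
```

>>> send_rows --pt "0 0 0" --pt "-25 0 1.5" --pt "-40 0 2.4" --pt "-40 0 2.4" --pt "-40 0 2.4" --roll '[-0.088, 0, 0, 0, 0]' --gripper '[-0.2, -0.2, -0.2, -0.2, -0.2]'

```text
time: 27.4
ee_pos: [0.4924, 0.134, 0.1509]
orientation: [-1.255, 1.138, -1.137]
contact_force: [1.4, 0.6, -2.1]
gripper_width: 0.0514
```

>>> send_rows --pt "-40 0 2.4" --pt "-40 0 2.4" --pt "-40 0 2.4" --pt "-30 0 2" --pt "-12 0 0.5" --roll '[0, 0, 0, 0, 0]' --gripper '[-0.2, -0.2, -0.2, -0.2, -0.2]'

```text
time: 27.9
ee_pos: [0.4861, 0.297, 0.1507]
orientation: [-1.256, 1.136, -1.135]
contact_force: [-0.3, -0.5, -3.1]
gripper_width: 0.0517
```

>>> send_rows --pt "0 0 0" --pt "0 0 0" --pt "0 0 0" --roll '[0, 0, 0]' --gripper '[-0.2, -0.2, -0.2]'

```text
time: 28.2
ee_pos: [0.4871, 0.2936, 0.1519]
orientation: [-1.254, 1.138, -1.138]
contact_force: [0.4, -1.1, -2.4]
gripper_width: 0.0518
```

```bash
python3 - <<'E'
from h import *
go((488,294.4,46),5.6)
def rep(n,q):
    if len(q)>10: print(n,len(q),np.median(q[:,2]).round(1),cv2.minAreaRect(q[:,:2].astype(np.float32)))
d=grab('wrist');P=fcloud(d)*1000;hsv=cv2.cvtColor(d['image'],cv2.COLOR_BGR2HSV).astype(int)
cv2.imwrite('pics/w6.png',cv2.resize(d['image'],(784,588)))
Z=P[...,2]; g=(hsv[...,0]>40)&(hsv[...,0]<90)&(hsv[...,1]>80)
top=g&(Z>72)&(Z<84); rep('foot',P[g&(Z>0)&(Z<12)])
n,l,st,c=cv2.connectedComponentsWithStats(top.astype(np.uint8))
for i in range(1,n): rep('cheek',P[l==i])
near=(abs(P[...,0]-488)<50)&(abs(P[...,1]-294)<40)
b=near&(hsv[...,1]>120)&(abs(hsv[...,0]-115)<15)&(Z>150); rep('cap',P[b])
w=near&(hsv[...,1]<60)&(hsv[...,2]>110)&(Z>175)&(Z<195); rep('white',P[w])
E
```

```text
t 28.20 tcp [487.1 293.6 151.9] tool y [-0. -0. -1.] jaw ang 5.5 j1 0.46 j6 0.36 F [ 0.4 -1.1 -2.4] w 0.0518
roll (tool y down => -ccw) rad -0.001  alt 3.141
slide after roll [ -0.7 105.9   1. ]
slide now [ -0.7 105.9   1. ]
foot 3732 5.6 ((487.02008056640625, 303.0077209472656), (90.1649398803711, 65.64020538330078), 5.5763654708862305)
cheek 476 77.2 ((485.02801513671875, 321.2463073730469), (43.15718078613281, 5.750905990600586), 5.710954189300537)
cap 2320 180.9 ((501.7565612792969, 304.6173095703125), (55.03921127319336, 47.02381896972656), 9.165513038635254)
white 4457 181.1 ((480.78924560546875, 296.5870361328125), (39.38920593261719, 32.44697189331055), 5.972476959228516)
```

View pics/w6.png

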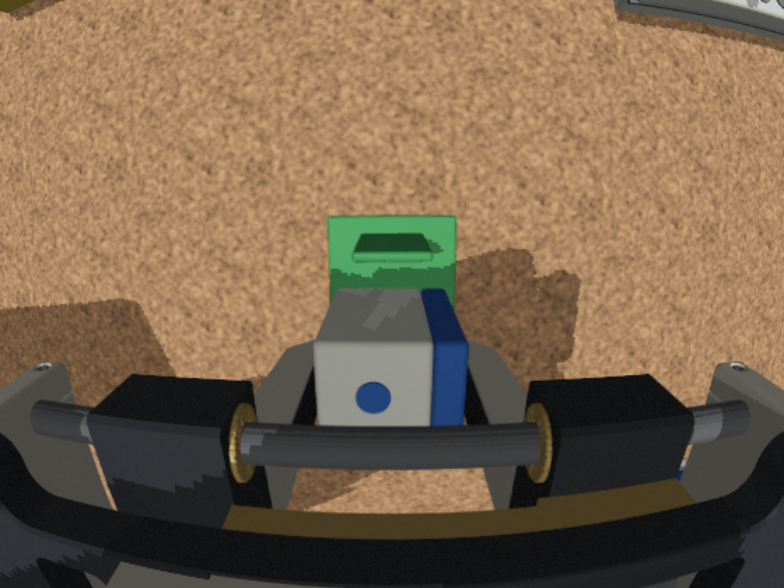

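>>> send_rows --pt "-0.8 10 0" --pt "0 15 0" --pt "0 0 0" --pt "0 10 0" --pt "0 15 0" --roll '[0, 0, 0, 0, 0]' --gripper '[-0.2, -0.2, -0.2, -0.2, -0.2]'

```text
time: 28.75
ee_pos: [0.4876, 0.2959, 0.1024]
orientation: [-1.252, 1.136, -1.137]
contact_force: [0.8, 0.1, -2.9]
gripper_width: 0.0516
```

>>> send_rows --pt "0 15 0" --pt "0 15 0" --pt "0 12 0" --pt "0 6 0" --pt "0 0 0" --roll '[0, 0, 0, 0, 0]' --gripper '[-0.2, -0.2, -0.2, -0.2, -0.2]'

```text
time: 29.25
ee_pos: [0.4866, 0.2955, 0.0534]
orientation: [-1.255, 1.137, -1.137]
contact_force: [-0.2, 0.4, -2.4]
gripper_width: 0.0515
```

>>> send_rows --pt "0 2 0" --pt "0 2 0" --pt "0 1 0" --pt "0 0 0" --pt "0 0 0" --roll '[0, 0, 0, 0, 0]' --gripper '[-0.2, -0.2, -0.2, -0.2, -0.2]'

```text
time: 29.75
ee_pos: [0.487, 0.2958, 0.0493]
orientation: [-1.254, 1.136, -1.137]
contact_force: [0.8, 0.0, -2.0]
gripper_width: 0.0517
```

>>> send_rows --pt "0.8 1 0" --pt "0 1 0" --pt "0 1 0" --pt "0 0 0" --pt "0 0 0" --roll '[0, 0, 0, 0, 0]' --gripper '[-0.2, -0.2, -0.2, -0.2, -0.2]'

```text
time: 30.25
ee_pos: [0.487, 0.2949, 0.0463]
orientation: [-1.254, 1.137, -1.137]
contact_force: [-0.6, -0.5, 3.3]
gripper_width: 0.0518
```

Contact. Open gently and rise.

>>> send_rows --pt "0 0 0" --pt "0 0 0" --pt "0 0 0" --pt "0 0 0" --pt "0 0 0" --roll '[0, 0, 0, 0, 0]' --gripper '[0.2, 0.3, 0.5, 0.7, 0.7]'

```text
time: 30.75
ee_pos: [0.487, 0.2949, 0.0461]
orientation: [-1.254, 1.137, -1.137]
contact_force: [0.9, 0.1, 0.5]
gripper_width: 0.0773
```

>>> send_rows --pt "0 -10 0" --pt "0 -25 0" --pt "0 -40 0" --pt "0 -40 0" --pt "0 -30 0" --roll '[0, 0, 0, 0, 0]' --gripper '[0.7, 0.7, 0.7, 0.7, 0.7]'

```text
time: 31.25
ee_pos: [0.4873, 0.2951, 0.1945]
orientation: [-1.251, 1.136, -1.137]
contact_force: [0.1, 0.4, -0.2]
gripper_width: 0.079
```

>>> send_rows --pt "20 0 0" --pt "40 0 0" --pt "40 0 0" --pt "20 0 0" --pt "0 0 0" --roll '[0, 0, 0, 0, 0]' --gripper '[0.7, 0.7, 0.7, 0.7, 0.7]'

```text
time: 31.75
ee_pos: [0.499, 0.1736, 0.192]
orientation: [-1.252, 1.138, -1.139]
contact_force: [1.0, 0.5, -0.2]
gripper_width: 0.0795
```

```bash
python3 - <<'E'
from h import *
go(None)
def rep(n,q):
    if len(q)>10: print(n,len(q),np.median(q[:,2]).round(1),cv2.minAreaRect(q[:,:2].astype(np.float32)))
for cam,f in(('top',cloud),('wrist',fcloud)):
    d=grab(cam);P=f(d)*1000;hsv=cv2.cvtColor(d['image'],cv2.COLOR_BGR2HSV).astype(int); X,Y,Z=P[...,0],P[...,1],P[...,2]
    near=(abs(X-488)<50)&(abs(Y-294)<22)&(Z>70)&(Z<82)
    g=(hsv[...,0]>40)&(hsv[...,0]<90)&(hsv[...,1]>80)
    rep(cam+' cart top',P[near&~g]); rep(' cap',P[near&(hsv[...,1]>120)&(abs(hsv[...,0]-115)<15)&(X>495)])
    rep(' cheeks',P[g&(Z>70)&(Z<84)&(abs(X-488)<60)&(abs(Y-294)<50)])
    cl=(abs(Y+13)<20)&(X<470)&(X>395)&(Z>60)&(Z<70); rep(' jaw',P[cl])
    cv2.imwrite('pics/%s_end.png'%cam,cv2.resize(d['image'],(784,588)))
E
```

```text
t 31.75 tcp [499.  173.6 192. ] tool y [ 0.001 -0.    -1.   ] jaw ang 5.5 j1 0.25 j6 0.15 F [ 1.   0.5 -0.2] w 0.0795
top cart top 72 74.2 ((466.4552917480469, 293.9076843261719), (9.764060974121094, 39.031063079833984), 5.308549880981445)
 jaw 156 63.8 ((420.68359375, -13.607847213745117), (26.059581756591797, 37.670780181884766), 1.067821741104126)
wrist cart top 2671 75.6 ((487.11492919921875, 294.2582702636719), (51.81633377075195, 39.81439208984375), 4.988044261932373)
 cap 594 75.5 ((507.1290283203125, 296.16912841796875), (11.427119255065918, 39.54757308959961), 5.527878284454346)
 cheeks 748 77.1 ((489.6263732910156, 293.98822021484375), (46.263084411621094, 59.961387634277344), 5.857635974884033)
 jaw 454 64.7 ((419.9738464355469, -12.927347183227539), (28.48408317565918, 39.93411636352539), 0.9286820292472839)
```

View pics/wrist_end.png

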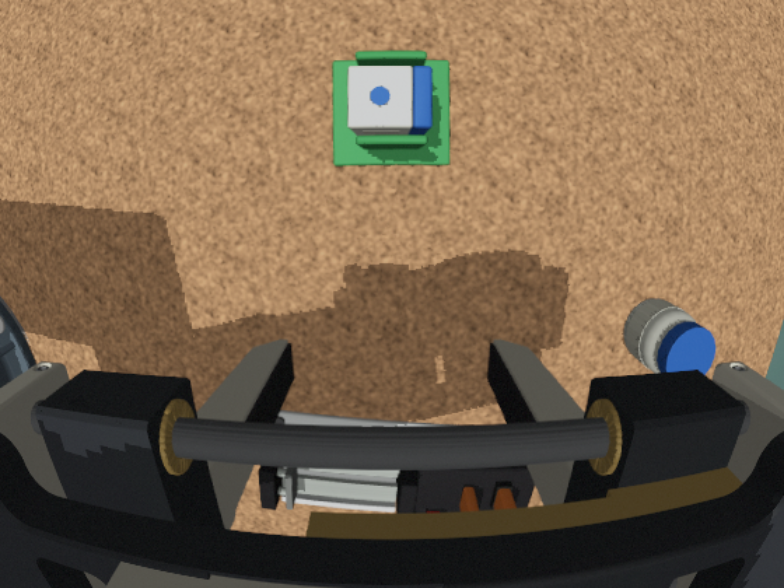

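```bash
python3 -c "
from rig import order; print(order.close_job())"
```

```text
the job is handed in; nothing more can be done
None
```

The job is done and handed in at about 32 s of the 69 s allowed. I stood the cartridge in the clamp bed with its cap towards the fixed jaw. Six squeezes brought the trigger to a hard stop. The red tab then released the jaw, and I moved the cartridge by its two ends to the green rack.

**Last checks, measured in the images:**
- **Cartridge:** the top is level at 76 mm, so it stands on the rack floor. It is 51.8 mm long, so the cap is home. Its middle is within about 1 mm of the rack's middle, which puts its origin about 4 mm along the rack's x. It is turned less than 1° from the rack's direction.
- **Clamp:** the jaw was seen sprung open again, with the pad face about 90 mm from the fixed jaw.
- **Gripper:** open and clear of everything. I never moved near the beaker, bottle or jar. I only saw the bottle and jar standing in passing, and I did not re-measure any of the three.

**What did not go as planned:**
- **Wrong sign on one row:** while lifting from the stand, one row moved the fingers 20 mm down instead of up. They slid along the cartridge sides, so it was held lower than planned. I measured the new grip height before placing it.
- **Squeeze position:** the tool settled about 5 mm off for the first squeeze and I corrected it.
- **Jaw start:** the jaw seems to have started about 9 mm short of fully open.
- **Pictures:** I viewed 12, two over the budget of 10.

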